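# Load the crate of clay whistles into the drying station and lock it in

## Task

Push the wooden crate of clay whistles along the rollers, gently and without lifting it, under the white roof and past the two sprung orange catches until it is fully home against the back stop of the station. Then turn the red-knobbed star wheel clockwise, spoke after spoke, as far as it goes, so that the red locking bar comes fully down behind the crate. Leave the other things on the table and on the roof where they stand.

Things in the scene. Friction and masses are not known exactly. Their poses are not given: they have to be found in the camera images.
- station: Drying station, white and grey, fixed. Origin on the table under the middle of the roller track; +x = direction of push, +y = left when looking that way, z up; all mm below are in this frame. Twelve free steel rollers (24 dia, 140 long, along y), x -254 to 115, tops at z 50. Yellow guides (z 58-80) flare from half-width 53 at x -49 to 74 at x -96. Frame sides, z 46, at y +-78.
- back_stop (a point): Middle of the rigid back stop's face, at x 130, y 0, z 80 of the station. The bay runs from x -30 to here between sides with inner faces at y +-53. The crate is home when its far end is on this face; its near end is then at x -10. Pushing on from there, the force rises steeply.
- roof_edge (a point): Middle of the lower near edge of the white roof, at x -30, z 126. Roof: x -30 to 150, y +-78, z 126 to 134. The crate's near end comes to rest 20 mm inside this edge, so for the last part of the push the tool must lean, fingertips pointing forward and the gripper trailing behind, 25 to 50 degrees from vertical.
- catch_mid (a point): Point midway between the two sprung orange catches, at x -5, y 0, z 78: upright cylinders 16 dia, z 62-98, standing in to |y| = 45. The passing crate presses them outward (2 N each when out, 4 N when flush with the crate's side). Passing takes up to about 15 N of push, then some drag; they close behind the bevelled near corners of the crate once it is home.
- crate_center (a point): Centre, half-way up, of the open wooden crate of clay whistles: 140 long (x), 100 wide (y), 60 high, walls 8, upright corners bevelled 14 x 7; 0.35-0.7 kg. It stands on the rollers (centre at z 80) at the track's -x end, its +x towards the bay, up to 8 mm off the middle line and a little askew. Home: this point at x 60 of the station. It bears pushes up to 50 N.
- wheel_hub (a point): Centre of the star wheel, fixed at x 100, y 160, z 100 of the station; same axes. The wheel lies flat on a post of radius 18 (foot 26): hub radius 20, 26 high; five steel spokes, 12 dia, 72 degrees apart, each with a red ball (22 dia) centred 70 from the axis. A hood (x 10-150, y to 150, z 126-134) covers the half next to the bay: reach the spokes on the outer (+y) side.
- star_wheel (a joint): Wheel angle in rad, growing clockwise seen from above; starts at 0 to 0.5, ends at a stop at 2.8. At value q the spokes point at -q + k * 72 degrees (k = 0..4), counted anticlockwise from the station's +x. Stiff (0.2 N m, about 4 N at a spoke); stays where it is left.
- lock_bar (a joint): How far the red locking bar has come down, in m: geared to the wheel, 0.015 m per rad; 0 = up (lower edge z 127), 0.042 = fully down (lower edge z 85, behind the crate). The bar is 90 wide (y), 8 thick, 46 high, at x -20 of the station in a slot of the roof; raised, its top is at z 173 (its fixed frame at z 184). It jams on a crate that is not home.
- clay_fox: Terracotta fox figure 90 high, 52 wide, standing on the station's roof towards its far end; origin at its underside. To be left alone.
- clay_mug: Terracotta mug, 76 diameter, 85 high, on the table to the right of the bay; origin at its underside. To be left alone.
- slip_jar: Cream jar with blue cap, 60 diameter, 85 high, on the table behind the station's back stop; origin at its underside. To be left alone.
- pink_bowl: Pink bowl, 140 diameter, 55 high, on the table at the robot's right; origin at its underside. To be left alone.
- clay_pot: Terracotta pot, 90 diameter, 95 high, on the far right of the table; origin at its underside. To be left alone.
Not all that is in view belongs to the job. Leave any blue or purple look-alike of the part that bears crate_center alone.

How it is judged:
On the way, in this order (a step that is already met when the one before it is completed fails the run):
1. the crate is fully home against the back stop, upright on the rollers, with the bar still up (x of crate_center in the frame of station above 0.056 m and angle between crate_center's own z axis and vertical below 0.06 rad and value of joint lock_bar below 0.015 m), for 0.2 s.
2. the star wheel has been turned and the locking bar is down behind the crate (value of joint lock_bar above 0.0385 m), for 0.2 s.
At the end, for the whole second after the job is handed in: The crate stands upright, at rest, fully in the bay (within 4 mm of the back stop when pushed home, 6 mm at the end; within 12 mm of the middle line), and the locking bar is down by at least 38.5 of its 42 mm (x of crate_center in the frame of station between 0.054 and 0.063 m and y of crate_center in the frame of station between -0.012 and 0.012 m and z of crate_center in the frame of station below 0.086 m and angle between crate_center's own z axis and vertical below 0.06 rad and linear speed of crate below 0.02 m/s and value of joint lock_bar above 0.0385 m); the robot touches nothing.
It fails at once if the crate was pushed roughly: more than 50 N between robot and crate (contact force between any of the fingers, the arm and crate above 50 N).
It fails at once if the crate was lifted off the rollers (by more than 15 mm) or tipped (z of crate_center in the frame of station above 0.095 m or angle between crate_center's own z axis and vertical above 0.25 rad).
It fails at once if a bystander was moved by more than 25 mm (distance of any of clay_fox, clay_mug, slip_jar, pink_bowl, clay_pot from where it was at the start of the episode above 0.025 m).
It also fails if it takes over 72 s, if anything falls off the work surface, if the arm or the gripper's body presses on something with over 40 N, if the wrist force passes 120 N, or if a joint passes its speed limit or range.

## Robot

A 6-joint arm with a two-finger parallel gripper is mounted at the origin on the work surface. World frame = base frame: x ahead of the robot, y to its left, z up, the work surface at z = 0. Lengths are in m, angles in rad, forces in N, time in s.
With the tool pointing down it reaches from about 0.375 to 0.9 m from the base axis. Payload 3.1 kg.
Tool frame: the origin (TCP) lies between the finger pads; the fingertips stand 17 mm ahead of it and the grasp point (between the pads) lies 2 mm behind it (robot.nose_length is the distance from the TCP to the fingertips, in m); z points along the fingers, y is the line along which they close (so a half turn about z gives the same grasp; the last joint's range is limited). The gripper opens to 87 mm and grips with 3 to 60 N. Pads are 19 mm wide; open, the fingers measure 117 mm over their backs; the gripper's body (75 mm by 190 mm) begins 51 mm behind the grasp point.
Start: joints at [1.058, 0.527, 1.433, -0, 1.181, -0.178], TCP at [0.205, 0.59, 0.24] pointing down, gripper open.
Joint ranges: [-3.08, 3.08], [-0.75, 2.2], [0.22, 2.44], [-1.43, 4.57], [0, 2.65], [-2.85, 2.85]. Speed limits (rad/s): [2.79, 2.79, 3.14, 3.14, 3.14, 3.14].

## Interface

Orientations are given as a unit quaternion [x, y, z, w].
In Python, from rig import robot, cams gives the robot as it stands.
- The arm moves only by the shell command python3 -m pendant 'ROWS' [FORCE]. ROWS is JSON, a list of rows, each an object with "jaw": the opening, from 0 (shut) to 1 (fully open); "linear": the shift along the tool's x, y, z in cm, a list of three; "twist": the turn about the tool's z in degrees. A call has 1 to 12 rows; each row shifts and turns the commanded pose from where the row before left it, along the tool's axes as they then stand; what a row does not reach is not made up. A row lasts 1/12 s, in which the tool goes at most 41.7 mm and 7.16 degrees, less where a joint would pass 70% of its speed; a pose out of reach is approached as far as the arm can. A call is refused whole if a number of a shift passes 4.17 or a number of a turn 7.16, either way. A call with a gripper value outside its range is refused whole. The fingers move at their own pace and stop on an object; FORCE is the grip in N (left out, the last holds). Time passes only in rows, so rows that do not move let the fingers close. It gives the time, the measured TCP pose, the force, the opening and the grip force at its end, in the units of the state.
- robot.get_obs(): the state, without advancing time (a new reading comes with each control period).
- cams.camera(name): name is "scene" or "top"; returns a dict with "color" (384x512x3 uint8, blue, green, red), "depth" (384x512 float32, m along the optical axis (not along the pixel's ray), 0 where there is no reading), "fov_y" (degrees; the focal length in pixels is half the picture's height over the tangent of half this angle, whatever the lens; pixels are square), "cx", "cy" (the principal point, pixels), "view" (4x4, takes a point from world to camera coordinates). Camera axes: x right, y down, z forward; pixel columns grow to the right and rows downward; lengths in m; the calibration is good to about 2 mm. A picture is of the moment at which its call begins.
- robot.hand_in(): hands the job in; it is judged then, once.
The state is a dict: "time": time; "q": joint angles; "joint_velocities": joint speeds; "joint_torque": joint torques, N m; "position": TCP position; "tool_rot": TCP orientation; "ft_force": force on the tool from outside, world axes, zero at the start; "moment": the same for the moment, N m; "grip_width": finger opening in m; "grip_force": force on a finger pad.
Only numpy, scipy, OpenCV 4.12 (cv2) and the standard library are available. Lean on these libraries where they do the work, as an engineer would, in place of code of your own. Each camera call takes 0.05 s, during which the arm holds its last target. There are 200 camera calls.

## Working session

There is one attempt and no reset: what is moved stays moved. The work goes in short steps, Python scripts to look and compute and a shell command to move; the robot and the scene stay as the last step left them, time stands still between calls to the robot, and variables do not carry over. Pictures are saved under pics/ and viewed, at most 10 in all, crops included, and the job is handed in when it is done.

```bash
ls; mkdir -p pics; cat > h.py <<'E'
import numpy as np, cv2
from rig import robot, cams
def shot(n,f):
    c=cams.camera(n); cv2.imwrite(f'pics/{f}.png',c['color']); np.savez(f'pics/{f}.npz',**c); return c
def load(f): return dict(np.load(f'pics/{f}.npz'))
def px(c,u,v,d=None,z=None):
    H=c['color'].shape[0]; f=H/2/np.tan(np.radians(c['fov_y'])/2)
    T=np.linalg.inv(c['view']); r=np.array([(u-c['cx'])/f,(v-c['cy'])/f,1.])
    if z is not None:
        w=T[:3,:3]@r; d=(z-T[2,3])/w[2]
    elif d is None:
        d=np.median(c['depth'][int(v)-1:int(v)+2,int(u)-1:int(u)+2])
    return (T@np.r_[r*d,1])[:3]
E
python3 - <<'E'
from h import *
for n in('scene','top'): shot(n,n+'0')
c=np.hstack([]) 
print(robot.get_obs())
E
```

```text
picsTraceback (most recent call last):
  File "<stdin>", line 3, in <module>
    return _nx.concatenate(arrs, 1, dtype=dtype, casting=casting)
           ~~~~~~~~~~~~~~~^^^^^^^^^^^^^^^^^^^^^^^^^^^^^^^^^^^^^^^
ValueError: need at least one array to concatenate
```

View pics/top0.png

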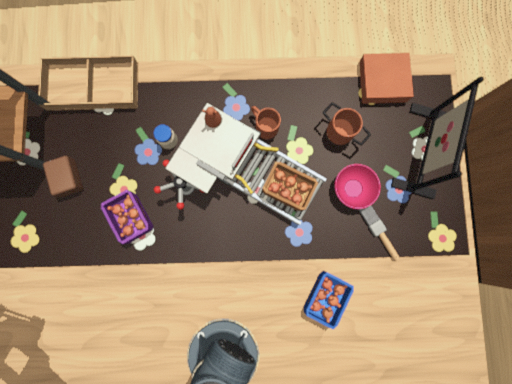

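View pics/scene0.png

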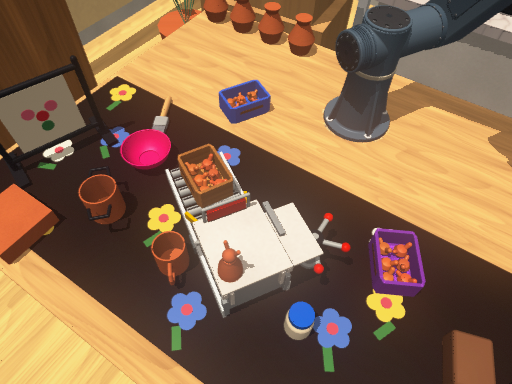

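```bash
python3 -c "
from h import *
print(robot.get_obs())
for n in('scene0','top0'):
  c=load(n);print(c['fov_y'],c['cx'],c['cy'],np.linalg.inv(c['view']).round(3))"
```

```text
{'time': 0.1, 'q': array([ 1.05748531e+00,  5.28373101e-01,  1.43378712e+00, -1.90963668e-05,
        1.18141035e+00, -1.78503942e-01]), 'joint_velocities': array([ 0.00052752, -0.00339321, -0.0018029 ,  0.00079372,  0.00114657,
        0.00168954]), 'joint_torque': array([-6.59471443e-04, -4.40986598e+01, -1.77151340e+01,  6.34468440e-02,
        5.33218158e-02, -4.23759639e-05]), 'position': array([0.20502812, 0.58973891, 0.23866541]), 'tool_rot': array([ 1.66619083e-01,  9.86020843e-01, -9.33376173e-04, -3.27000714e-04]), 'ft_force': array([-0.9660364 ,  0.03891414,  0.17862378]), 'moment': array([ 0.01260919, -0.01687985, -0.05304665]), 'grip_force': 0.0, 'grip_width': 0.08707439431688761}
53.51331463442268 250.37872234666077 188.56854798308032 [[-0.554  0.668 -0.497  0.948]
 [ 0.832  0.456 -0.315  0.208]
 [ 0.016 -0.588 -0.809  0.851]
 [ 0.     0.     0.     1.   ]]
56.060192390495324 251.24339688664813 191.9589336508555 [[-0.028 -0.991  0.13   0.348]
 [-1.     0.028 -0.006 -0.095]
 [ 0.002 -0.13  -0.991  1.15 ]
 [ 0.     0.     0.     1.   ]]
```

```bash
python3 -c "
from h import *
c=load('top0')['color'][90:230,145:340];cv2.imwrite('pics/crop1.png',cv2.resize(c,None,fx=4,fy=4,interpolation=cv2.INTER_CUBIC))
c=load('scene0')['color'][140:320,160:360];cv2.imwrite('pics/crop2.png',cv2.resize(c,None,fx=3.3,fy=3.3,interpolation=cv2.INTER_CUBIC))"
```

```text
(no output)
```

View pics/crop1.png

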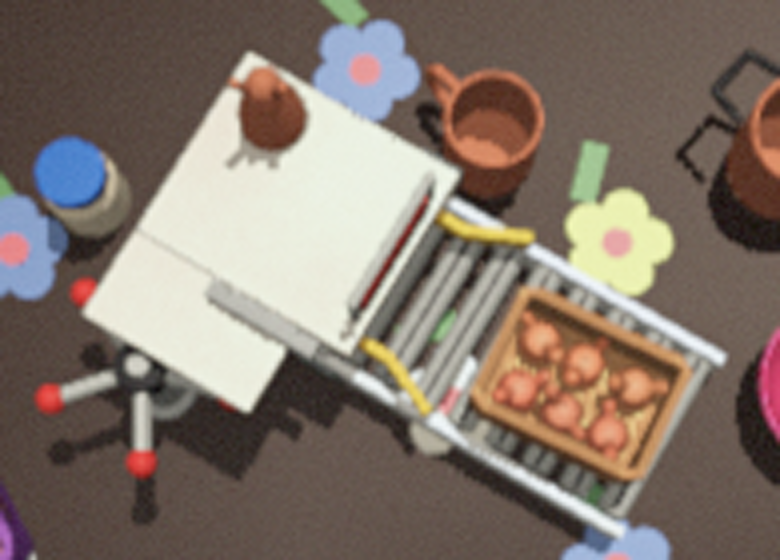

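View pics/crop2.png

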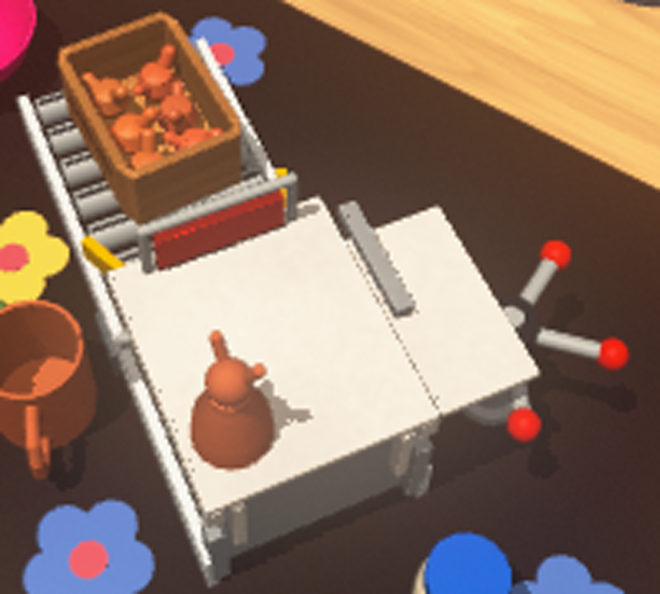

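```bash
cat >> h.py <<'E'
def fit2(S,W):
    S=np.array(S,float);W=np.array(W,float);s=S.mean(0);w=W.mean(0)
    a=((S-s)[:,0]+1j*(S-s)[:,1]);b=((W-w)[:,0]+1j*(W-w)[:,1])
    th=np.angle((b*a.conj()).sum());R=np.array([[np.cos(th),-np.sin(th)],[np.sin(th),np.cos(th)]])
    t=w-R@s; return th,t,(S@R.T+t-W)
E
python3 - <<'E'
from h import *
np.set_printoptions(precision=4,suppress=True)
c=load('top0')
P=lambda u,v,z:px(c,145+(u+.5)/4-.5,90+(v+.5)/4-.5,z=z)[:2]
pts=[((250,53),(.15,-.078)),((462,178),(-.03,-.078)),((350,355),(-.03,.078)),((82,312),(.15,.15)),((250,412),(.01,.15))]
th,t,e=fit2([s for _,s in pts],[P(*p,.134) for p,_ in pts])
print(np.degrees(th),t,e)
R=np.array([[np.cos(th),-np.sin(th)],[np.sin(th),np.cos(th)]])
toS=lambda w:R.T@(w-t)
print('hub',toS(P(138,366,.113)))
for b in[(50,398),(142,462),(85,292)]:
  d=toS(P(*b,.1))-[.1,.16]; print('ball',d,np.degrees(np.arctan2(d[1],d[0])))
C=[toS(P(*b,.11)) for b in[(528,288),(690,360),(640,480),(475,400)]]
print('crate',C,np.mean(C,0))
o=fit2([(.07,-.05),(-.07,-.05),(-.07,.05),(.07,.05)],C);print(np.degrees(o[0]),o[1:])
for n in['top0','scene0']:
  k=load(n)
  im=k['depth']; 
  print(n,px(k,170,150) if n=='top0' else None)
# roof depth check
print(px(c,215,130),px(c,230,150), px(c,200,170))
E
```

```text
57.22529577855038 [ 0.6027 -0.0634] [[ 0.0008 -0.0012]
 [ 0.0021 -0.    ]
 [-0.0012  0.0004]
 [-0.0008 -0.0004]
 [-0.001   0.0012]]
hub [0.1007 0.161 ]
ball [0.0464 0.0541] 49.34192286609953
ball [-0.0368  0.0589] 122.00236469589089
ball [ 0.0676 -0.0259] -20.9301823207303
crate [array([-0.1124, -0.0364]), array([-0.241 , -0.0515]), array([-0.2537,  0.0435]), array([-0.1217,  0.0551])] [-0.1822  0.0027]
6.174013658481332 (array([-0.1822,  0.0027]), array([[ 0.0051, -0.0031],
       [-0.0055, -0.0031],
       [-0.0035,  0.0014],
       [ 0.0038,  0.0048]]))
top0 [0.6441 0.1599 0.0013]
scene0 None
[ 0.6656 -0.0002  0.1348] [ 0.605  -0.0425  0.1345] [0.5486 0.0444 0.1355]
```

```bash
python3 -m pendant '[{"jaw":0.4,"linear":[0,0,0],"twist":[0,0,0]}]'; python3 -m pendant '[{"jaw":0.4,"linear":[0,0,-1],"twist":0}]'; python3 -m pendant --help
```

```text
time: 0.18
position: [0.2045, 0.5887, 0.2472]
tool_rot: [0.167, 0.986, -0.003, -0.001]
ft_force: [0.1, -0.5, -0.5]
grip_width: 0.0848
grip_force: 0.0invalid input
invalid input: not JSON, or not a number
```

```bash
python3 - <<'E'
from h import *
np.set_printoptions(precision=3,suppress=True)
c=load('top0')
for p in[(5,75),(25,90),(40,100),(5,150),(30,155),(10,110),(60,175),(90,60),(130,85),(10,60)]: print(p,px(c,*p))
E
python3 -m pendant '[{"jaw":0.4,"linear":[0,0,-3],"twist":6.9},{"jaw":0.4,"linear":[0,0,-3],"twist":6.9},{"jaw":0.4,"linear":[0,0,-2],"twist":6.9},{"jaw":0.4,"linear":[0,0,0],"twist":6.9},{"jaw":0.4,"linear":[0,0,0],"twist":6.9},{"jaw":0.4,"linear":[0,0,0],"twist":6.9},{"jaw":0.4,"linear":[0,0,0],"twist":6.9},{"jaw":0.4,"linear":[0,0,0],"twist":6.9}]'
```

```text
(5, 75) [0.801 0.549 0.234]
(25, 90) [0.797 0.549 0.147]
(40, 100) [0.797 0.549 0.072]
(5, 150) [0.601 0.549 0.215]
(30, 155) [0.64  0.615 0.001]
(10, 110) [0.736 0.587 0.151]
(60, 175) [0.56  0.483 0.061]
(90, 60) [0.945 0.415 0.033]
(130, 85) [0.868 0.292 0.006]
(10, 60) [ 1.375  1.216 -0.748]
time: 0.85
position: [0.2052, 0.5902, 0.3302]
tool_rot: [0.607, 0.795, 0.0, -0.0]
ft_force: [-0.3, 1.1, 0.3]
grip_width: 0.0379
grip_force: 0.0
```

```bash
python3 -m pendant '[{"jaw":0.4,"linear":[0,0,-2],"twist":6.9},{"jaw":0.4,"linear":[0,0,-2],"twist":6.9},{"jaw":0.4,"linear":[0,0,-2],"twist":6.9},{"jaw":0.4,"linear":[0,0,-2],"twist":6.9},{"jaw":0.4,"linear":[0,0,-2],"twist":6.9},{"jaw":0.4,"linear":[0,0,-2],"twist":6.9},{"jaw":0.4,"linear":[0,0,0],"twist":6.9},{"jaw":0.4,"linear":[0,4,0],"twist":0},{"jaw":0.4,"linear":[0,4,0],"twist":0},{"jaw":0.4,"linear":[0,4,0],"twist":0},{"jaw":0.4,"linear":[0,3,0],"twist":0}]'
python3 -m pendant '[{"jaw":0.4,"linear":[4,0,0],"twist":0},{"jaw":0.4,"linear":[4,0,0],"twist":0},{"jaw":0.4,"linear":[4,0,0],"twist":0},{"jaw":0.4,"linear":[4,0,0],"twist":0},{"jaw":0.4,"linear":[4,0,0],"twist":0},{"jaw":0.4,"linear":[4,0,0],"twist":0}]'
python3 -m pendant '[{"jaw":0.4,"linear":[4,0,0],"twist":0},{"jaw":0.4,"linear":[4,0,0],"twist":0}]'
python3 -c "
from h import *
print(robot.get_obs()['q'])"
```

```text
time: 1.77
position: [0.3334, 0.5075, 0.4501]
tool_rot: [0.878, 0.479, 0.0, 0.001]
ft_force: [-0.4, 0.0, -0.3]
grip_width: 0.0348
grip_force: 0.0
time: 2.27
position: [0.4584, 0.7068, 0.45]
tool_rot: [0.878, 0.48, 0.0, -0.0]
ft_force: [1.6, 1.3, 1.8]
grip_width: 0.0349
grip_force: 0.0
time: 2.43
position: [0.4761, 0.7351, 0.4176]
tool_rot: [0.877, 0.48, 0.008, -0.006]
ft_force: [-0.0, -0.1, -2.0]
grip_width: 0.035
grip_force: 0.0
[0.86736247 0.89912907 0.22593224 0.00525499 1.99696808 1.44004878]
```

```bash
python3 -m pendant '[{"jaw":0.4,"linear":[4,0,0],"twist":0},{"jaw":0.4,"linear":[4,0,0],"twist":0},{"jaw":0.4,"linear":[4,0,0],"twist":0}]'
python3 -m pendant '[{"jaw":0.4,"linear":[4,0,-4],"twist":0},{"jaw":0.4,"linear":[4,0,-4],"twist":0},{"jaw":0.4,"linear":[4,0,-4],"twist":0}]'
python3 -c "
from h import *
print(robot.get_obs()['q'])"
```

```text
time: 2.68
position: [0.4961, 0.7667, 0.3932]
tool_rot: [0.876, 0.479, 0.046, -0.025]
ft_force: [-0.0, 0.1, 0.3]
grip_width: 0.035
grip_force: 0.0
time: 2.93
position: [0.4917, 0.7604, 0.4546]
tool_rot: [0.874, 0.478, 0.079, -0.042]
ft_force: [-1.0, -0.3, 0.4]
grip_width: 0.0348
grip_force: 0.0
[0.86656952 0.86488328 0.21798804 0.02394631 1.88135178 1.44625398]
```

```bash
python3 -m pendant '[{"jaw":0.4,"linear":[4,0,-4],"twist":0},{"jaw":0.4,"linear":[4,0,-4],"twist":0},{"jaw":0.4,"linear":[4,0,-4],"twist":0},{"jaw":0.4,"linear":[4,0,-4],"twist":0},{"jaw":0.4,"linear":[4,0,-4],"twist":0},{"jaw":0.4,"linear":[4,0,-4],"twist":0}]'
python3 -c "
from h import *
print(robot.get_obs()['q'])"
```

```text
time: 3.43
position: [0.4776, 0.7396, 0.5675]
tool_rot: [0.866, 0.473, 0.14, -0.076]
ft_force: [-0.1, -0.3, 0.2]
grip_width: 0.0347
grip_force: 0.0
[0.85653615 0.73872402 0.21801635 0.04569904 1.86742438 1.44729502]
```

```bash
python3 -m pendant '[{"jaw":0.4,"linear":[4,0,-3],"twist":0},{"jaw":0.4,"linear":[4,0,-3],"twist":0},{"jaw":0.4,"linear":[4,0,-3],"twist":0},{"jaw":0.4,"linear":[4,0,-3],"twist":0},{"jaw":0.4,"linear":[4,0,-3],"twist":0},{"jaw":0.4,"linear":[4,0,-3],"twist":0},{"jaw":0.4,"linear":[4,0,-3],"twist":0},{"jaw":0.4,"linear":[4,0,-3],"twist":0},{"jaw":0.4,"linear":[4,0,-3],"twist":0},{"jaw":0.4,"linear":[4,0,-3],"twist":0},{"jaw":0.4,"linear":[4,0,-3],"twist":0},{"jaw":0.4,"linear":[4,0,-3],"twist":0}]'
cat >> h.py <<'E'
from scipy.spatial.transform import Rotation as Ro
TH=np.radians(57.2);T0=np.array([.6027,-.0634,0]);RS=Ro.from_euler('z',TH).as_matrix()
def st():
    np.set_printoptions(precision=3,suppress=True)
    o=robot.get_obs();R=RS.T@Ro.from_quat(o['tool_rot']).as_matrix();p=RS.T@(o['position']-T0)
    print('t',o['time'],'q',o['q'],'\nS tcp mm',p*1e3,'tip mm',(p+.017*R[:,2])*1e3,'lean',np.degrees(np.arctan2(R[0,2],-R[2,2])),'\n',R,'F',RS.T@o['ft_force'],o['grip_width'])
    return p,R
def rel(tip):  # tool-axis shift in cm to bring tip (station mm) there
    p,R=st(); print('shift cm',R.T@(np.array(tip)/1e3-(p+.017*R[:,2]))*100)
E
python3 -c "
from h import *
st()"
```

```text
time: 4.43
position: [0.4457, 0.6921, 0.7549]
tool_rot: [0.836, 0.457, 0.266, -0.144]
ft_force: [0.2, -0.6, -0.0]
grip_width: 0.0346
grip_force: 0.0
t 4.4333 q [0.829 0.53  0.219 0.099 1.784 1.451] 
S tcp mm [550.043 541.239 754.893] tip mm [559.838 541.228 740.999] lean 35.18223390970733 
 [[ 0.817  0.002  0.576]
 [ 0.002 -1.    -0.001]
 [ 0.576  0.002 -0.817]] F [-0.354 -0.504 -0.021] 0.03463560410818752
```

```bash
python3 -m pendant '[{"jaw":0.4,"linear":[4,0,-2],"twist":0},{"jaw":0.4,"linear":[4,0,-2],"twist":0},{"jaw":0.4,"linear":[4,0,-2],"twist":0},{"jaw":0.4,"linear":[4,0,-2],"twist":0},{"jaw":0.4,"linear":[4,0,-2],"twist":0},{"jaw":0.4,"linear":[4,0,-2],"twist":0}]'
python3 -c "
from h import *
rel((-300,0,250))"
```

```text
time: 4.93
position: [0.4337, 0.6742, 0.8305]
tool_rot: [0.814, 0.445, 0.329, -0.179]
ft_force: [0.4, -0.0, -0.6]
grip_width: 0.035
grip_force: 0.0
t 4.9333 q [0.814 0.454 0.219 0.129 1.709 1.453] 
S tcp mm [528.417 541.585 830.47 ] tip mm [540.224 541.578 818.238] lean 43.986622447969445 
 [[ 0.72   0.001  0.694]
 [ 0.002 -1.    -0.   ]
 [ 0.694  0.002 -0.72 ]] F [ 0.184 -0.371 -0.59 ] 0.035017793502766244
shift cm [-100.04    53.938  -17.445]
```

```bash
python3 -m pendant '[{"jaw":0.4,"linear":[-4.1,2.2,-0.7],"twist":0},{"jaw":0.4,"linear":[-4.1,2.2,-0.7],"twist":0},{"jaw":0.4,"linear":[-4.1,2.2,-0.7],"twist":0},{"jaw":0.4,"linear":[-4.1,2.2,-0.7],"twist":0},{"jaw":0.4,"linear":[-4.1,2.2,-0.7],"twist":0},{"jaw":0.4,"linear":[-4.1,2.2,-0.7],"twist":0},{"jaw":0.4,"linear":[-4.1,2.2,-0.7],"twist":0},{"jaw":0.4,"linear":[-4.1,2.2,-0.7],"twist":0}]'
python3 -c "
from h import *
rel((-300,0,250))"
```

```text
time: 5.6
position: [0.4333, 0.3932, 0.6708]
tool_rot: [0.813, 0.445, 0.33, -0.178]
ft_force: [0.8, -0.9, -1.0]
grip_width: 0.0347
grip_force: 0.0
t 5.6 q [ 0.321 -0.049  1.295  0.47   1.282  0.899] 
S tcp mm [291.979 389.738 670.822] tip mm [303.787 389.716 658.593] lean 43.998136982814955 
 [[ 0.719  0.002  0.695]
 [ 0.004 -1.    -0.001]
 [ 0.695  0.004 -0.719]] F [-0.302 -1.137 -0.965] 0.03466168674020692
shift cm [-71.974  38.696 -12.498]
```

```bash
python3 -m pendant '[{"jaw":0.4,"linear":[-3,4,-1],"twist":0},{"jaw":0.4,"linear":[-3,4,-1],"twist":0},{"jaw":0.4,"linear":[-3,4,-1],"twist":0},{"jaw":0.4,"linear":[-3,4,-1],"twist":0},{"jaw":0.4,"linear":[-3,4,-1],"twist":0},{"jaw":0.4,"linear":[-3,4,-1],"twist":0},{"jaw":0.4,"linear":[-3,4,-1],"twist":0},{"jaw":0.4,"linear":[-3,4,-1],"twist":0},{"jaw":0.4,"linear":[-3,4,-1],"twist":0}]'
python3 -c "
from h import *
rel((-300,0,200))"
```

```text
time: 6.35
position: [0.5691, 0.0568, 0.572]
tool_rot: [0.814, 0.445, 0.329, -0.177]
ft_force: [-0.0, 0.7, -0.2]
grip_width: 0.0348
grip_force: 0.0
t 6.35 q [-0.473  0.102  1.381  0.761  1.563  0.129] 
S tcp mm [ 82.87   93.35  571.983] tip mm [ 94.661  93.299 559.736] lean 43.91261708827457 
 [[ 0.72   0.001  0.694]
 [ 0.004 -1.    -0.003]
 [ 0.694  0.005 -0.72 ]] F [ 0.597  0.398 -0.201] 0.03482436747553333
shift cm [-53.414   9.144  -1.429]
```

```bash
python3 -m pendant '[{"jaw":0.4,"linear":[-4.1,0.8,-0.1],"twist":0},{"jaw":0.4,"linear":[-4.1,0.8,-0.1],"twist":0},{"jaw":0.4,"linear":[-4.1,0.8,-0.1],"twist":0},{"jaw":0.4,"linear":[-4.1,0.8,-0.1],"twist":0},{"jaw":0.4,"linear":[-4.1,0.8,-0.1],"twist":0},{"jaw":0.4,"linear":[-4.1,0.8,-0.1],"twist":0},{"jaw":0.4,"linear":[-4.1,0.8,-0.1],"twist":0},{"jaw":0.4,"linear":[-4.1,0.8,-0.1],"twist":0},{"jaw":0.4,"linear":[-4.1,0.8,-0.1],"twist":0},{"jaw":0.4,"linear":[-4.1,0.8,-0.1],"twist":0},{"jaw":0.4,"linear":[-4.1,0.8,-0.1],"twist":0},{"jaw":0.4,"linear":[-4.1,0.8,-0.1],"twist":0}]'
python3 -c "
from h import *
rel((-300,0,75))"
```

```text
time: 7.35
position: [0.4542, -0.2998, 0.2395]
tool_rot: [0.814, 0.445, 0.328, -0.177]
ft_force: [1.4, -0.8, -0.2]
grip_width: 0.0346
grip_force: 0.0
t 7.35 q [-1.126  0.572  1.62   0.637  1.444 -0.804] 
S tcp mm [-279.147   -3.221  239.508] tip mm [-267.383   -3.264  227.235] lean 43.78883460476702 
 [[ 0.722  0.001  0.692]
 [ 0.004 -1.    -0.003]
 [ 0.692  0.004 -0.722]] F [ 0.053 -1.629 -0.17 ] 0.03461354926600403
shift cm [-12.888  -0.397   8.732]
```

```bash
python3 -m pendant '[{"jaw":0.4,"linear":[-3.2,-0.1,1.8],"twist":0},{"jaw":0.4,"linear":[-3.2,-0.1,2.2],"twist":0},{"jaw":0.4,"linear":[-3.2,-0.1,2.3],"twist":0},{"jaw":0.4,"linear":[-3.2,-0.1,2.4],"twist":0},{"jaw":0.4,"linear":[0,0,0],"twist":0}]'
python3 -c "
from h import *
rel((-220,0,75));shot('top','t1');shot('scene','s1')
a=load('t1')['color'][110:260,200:350];b=load('s1')['color'][100:250,130:280]
cv2.imwrite('pics/c3.png',cv2.resize(np.hstack([a,b]),None,fx=2.6,fy=2.6,interpolation=cv2.INTER_CUBIC))"
```

```text
time: 7.77
position: [0.4317, -0.3214, 0.0812]
tool_rot: [0.815, 0.442, 0.327, -0.183]
ft_force: [-0.7, 0.9, -0.4]
grip_width: 0.0348
grip_force: 0.0
t 7.7667 q [-1.176  0.832  1.667  0.648  1.229 -1.011] 
S tcp mm [-309.467    3.994   81.204] tip mm [-297.639    4.105   68.994] lean 44.086541172435105 
 [[ 0.718  0.     0.696]
 [-0.006 -1.     0.007]
 [ 0.696 -0.009 -0.718]] F [ 0.351  1.103 -0.412] 0.034752221955258636
shift cm [5.997 0.406 4.967]
```

View pics/c3.png

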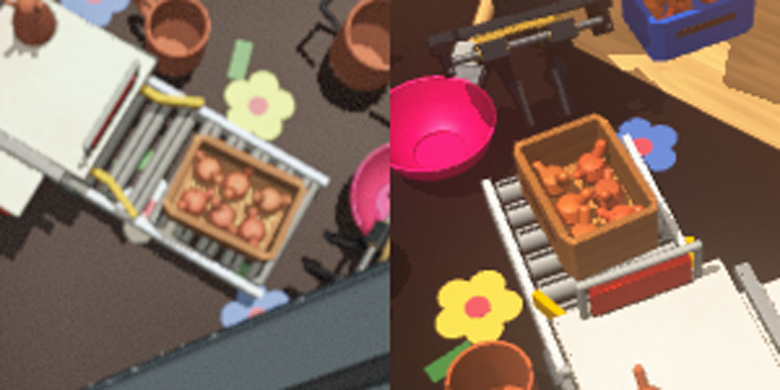

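```bash
python3 -m pendant '[{"jaw":0.4,"linear":[1.1,0.3,0.3],"twist":0},{"jaw":0.4,"linear":[0.7,0.1,0.7],"twist":0},{"jaw":0.4,"linear":[0.7,0,0.7],"twist":0},{"jaw":0.4,"linear":[0.5,0,0.5],"twist":0},{"jaw":0.4,"linear":[0.5,0,0.5],"twist":0},{"jaw":0.4,"linear":[0.5,0,0.5],"twist":0},{"jaw":0.4,"linear":[0.5,0,0.5],"twist":0},{"jaw":0.4,"linear":[0.5,0,0.5],"twist":0},{"jaw":0.4,"linear":[0.5,0,0.5],"twist":0},{"jaw":0.4,"linear":[0.5,0,0.5],"twist":0}]'
python3 -c "
from h import *
rel((-110,0,75))"
```

```text
time: 8.7
position: [0.4808, -0.2575, 0.0931]
tool_rot: [0.814, 0.445, 0.328, -0.178]
ft_force: [-0.2, -1.9, 1.5]
grip_width: 0.0345
grip_force: 0.6
t 8.7 q [-1.049  0.795  1.727  0.738  1.158 -0.975] 
S tcp mm [-229.178   -2.627   93.097] tip mm [-217.393   -2.631   80.845] lean 43.88719024233992 
 [[ 0.721  0.002  0.693]
 [ 0.003 -1.    -0.   ]
 [ 0.693  0.002 -0.721]] F [-1.739 -0.86   1.468] 0.03449338013620112
shift cm [ 7.335 -0.244  7.866]
```

```bash
python3 -m pendant '[{"jaw":0.4,"linear":[0.65,0,0.72],"twist":0},{"jaw":0.4,"linear":[0.65,0,0.72],"twist":0},{"jaw":0.4,"linear":[0.65,0,0.72],"twist":0},{"jaw":0.4,"linear":[0.65,0,0.7],"twist":0},{"jaw":0.4,"linear":[0.6,-0.1,0.7],"twist":0},{"jaw":0.4,"linear":[0,0,0],"twist":0}]'
python3 -c "
from h import *
rel((-110,0,75));shot('top','t2');shot('scene','s2')
a=load('t2')['color'][90:240,180:330];b=load('s2')['color'][120:270,140:290]
cv2.imwrite('pics/c4.png',cv2.resize(np.hstack([a,b]),None,fx=2.6,fy=2.6,interpolation=cv2.INTER_CUBIC))"
```

```text
time: 9.2
position: [0.5056, -0.2146, 0.0897]
tool_rot: [0.813, 0.446, 0.328, -0.18]
ft_force: [0.1, 0.3, 0.3]
grip_width: 0.0348
grip_force: 0.0
t 9.2 q [-0.969  0.793  1.761  0.797  1.105 -0.964] 
S tcp mm [-179.735   -0.314   89.729] tip mm [-167.932   -0.27    77.494] lean 43.97027149593712 
 [[ 0.72   0.004  0.694]
 [ 0.003 -1.     0.003]
 [ 0.694  0.    -0.72 ]] F [0.304 0.064 0.287] 0.03476517330908569
shift cm [ 3.996 -0.003  4.202]
```

View pics/c4.png

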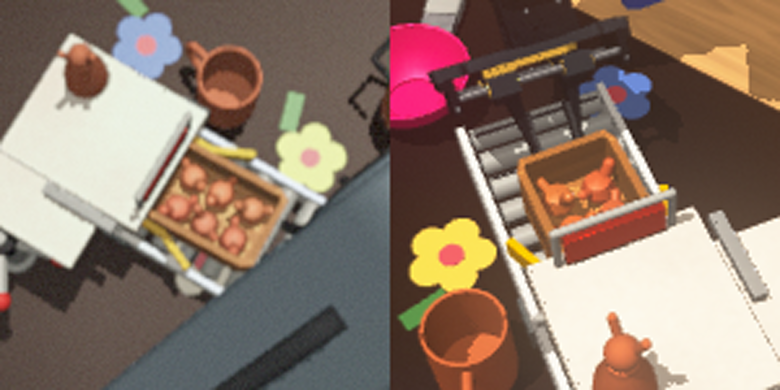

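```bash
python3 -m pendant '[{"jaw":0.4,"linear":[0.5,0,0.52],"twist":0},{"jaw":0.4,"linear":[0.5,0,0.52],"twist":0},{"jaw":0.4,"linear":[0.5,0,0.5],"twist":0},{"jaw":0.4,"linear":[0.5,0,0.5],"twist":0}]'; python3 -m pendant '[{"jaw":0.4,"linear":[0.5,0,0.5],"twist":0},{"jaw":0.4,"linear":[0.5,0,0.5],"twist":0},{"jaw":0.4,"linear":[0.5,0,0.5],"twist":0},{"jaw":0.4,"linear":[0.5,0,0.5],"twist":0}]'
python3 -c "
from h import *
rel((-27,0,75))"
```

```text
time: 9.63
position: [0.5208, -0.1939, 0.0887]
tool_rot: [0.814, 0.446, 0.328, -0.177]
ft_force: [-8.1, -8.6, 5.8]
grip_width: 0.0345
grip_force: 5.9
time: 9.97
position: [0.5361, -0.1697, 0.0886]
tool_rot: [0.814, 0.446, 0.328, -0.178]
ft_force: [-4.8, -5.3, 3.7]
grip_width: 0.0347
grip_force: 3.2
t 9.9667 q [-0.873  0.79   1.781  0.867  1.051 -0.938] 
S tcp mm [-125.432   -1.614   88.637] tip mm [-113.662   -1.626   76.371] lean 43.820087579012515 
 [[ 0.722  0.002  0.692]
 [ 0.004 -1.    -0.001]
 [ 0.692  0.003 -0.722]] F [-7.077  1.189  3.65 ] 0.0347235513548375
shift cm [ 6.158 -0.142  6.099]
```

Past the catches' lead-in with ~12 N; continuing.

```bash
python3 -m pendant '[{"jaw":0.4,"linear":[0.6,0,0.6],"twist":0},{"jaw":0.4,"linear":[0.6,0,0.6],"twist":0},{"jaw":0.4,"linear":[0.6,0,0.6],"twist":0},{"jaw":0.4,"linear":[0.6,0,0.6],"twist":0},{"jaw":0.4,"linear":[0.6,0,0.6],"twist":0},{"jaw":0.4,"linear":[0.6,-0.1,0.6],"twist":0},{"jaw":0.4,"linear":[0.6,0,0.6],"twist":0},{"jaw":0.4,"linear":[0.6,0,0.6],"twist":0}]'
python3 -m pendant '[{"jaw":0.4,"linear":[0.4,0,0.4],"twist":0},{"jaw":0.4,"linear":[0.4,0,0.4],"twist":0},{"jaw":0.4,"linear":[0,0,0],"twist":0}]'
python3 -c "
from h import *
rel((-17,0,75))"
```

```text
time: 10.63
position: [0.5725, -0.1122, 0.0878]
tool_rot: [0.814, 0.445, 0.329, -0.177]
ft_force: [-3.4, -4.8, 5.1]
grip_width: 0.0347
grip_force: 3.4
time: 10.88
position: [0.5787, -0.1018, 0.0874]
tool_rot: [0.814, 0.445, 0.329, -0.178]
ft_force: [0.2, -2.4, 1.5]
grip_width: 0.0349
grip_force: 1.0
t 10.8833 q [-0.727  0.791  1.788  0.966  0.984 -0.891] 
S tcp mm [-45.258  -0.648  87.385] tip mm [-33.472  -0.668  75.134] lean 43.891986137738336 
 [[ 0.721  0.002  0.693]
 [ 0.004 -1.    -0.001]
 [ 0.693  0.004 -0.721]] F [-1.923 -1.442  1.461] 0.03488333974909315
shift cm [ 1.178 -0.063  1.152]
```

```bash
for i in 1 ; do python3 -m pendant '[{"jaw":0.4,"linear":[0.25,0,0.25],"twist":0},{"jaw":0.4,"linear":[0.25,0,0.25],"twist":0},{"jaw":0.4,"linear":[0.25,0,0.25],"twist":0}]'; done
python3 -m pendant '[{"jaw":0.4,"linear":[0.2,0,0.2],"twist":0}]'
python3 -m pendant '[{"jaw":0.4,"linear":[0.15,0,0.15],"twist":0}]'
python3 -c "
from h import *
rel((-17,0,75))"
```

```text
time: 11.13
position: [0.5839, -0.0938, 0.087]
tool_rot: [0.814, 0.445, 0.329, -0.178]
ft_force: [-3.0, -5.1, 5.2]
grip_width: 0.0344
grip_force: 2.7
time: 11.22
position: [0.5855, -0.0911, 0.0868]
tool_rot: [0.814, 0.445, 0.329, -0.178]
ft_force: [-0.3, -1.9, 1.5]
grip_width: 0.035
grip_force: 1.0
time: 11.3
position: [0.5866, -0.0889, 0.0865]
tool_rot: [0.814, 0.445, 0.328, -0.178]
ft_force: [-0.2, -1.7, 0.9]
grip_width: 0.0348
grip_force: 0.7
t 11.3 q [-0.699  0.793  1.786  0.984  0.972 -0.88 ] 
S tcp mm [-30.177  -0.272  86.539] tip mm [-18.392  -0.28   74.287] lean 43.88961592588923 
 [[ 0.721  0.002  0.693]
 [ 0.003 -1.    -0.   ]
 [ 0.693  0.002 -0.721]] F [-1.509 -0.78   0.916] 0.03479098187905599
shift cm [ 0.15  -0.028  0.045]
```

```bash
python3 -m pendant '[{"jaw":0.4,"linear":[0.12,0,0.1],"twist":0}]'
python3 -m pendant '[{"jaw":0.4,"linear":[0.12,0,0.1],"twist":0}]'
python3 -m pendant '[{"jaw":0.4,"linear":[0.1,0,0.1],"twist":0}]'
python3 -c "
from h import *
st()"
```

```text
time: 11.38
position: [0.5873, -0.0874, 0.0864]
tool_rot: [0.814, 0.445, 0.328, -0.178]
ft_force: [0.2, -1.4, 0.8]
grip_width: 0.0346
grip_force: 0.6
time: 11.47
position: [0.588, -0.0867, 0.0863]
tool_rot: [0.814, 0.446, 0.328, -0.178]
ft_force: [-4.7, -6.9, 3.2]
grip_width: 0.035
grip_force: 4.4
time: 11.55
position: [0.5882, -0.0863, 0.0862]
tool_rot: [0.814, 0.446, 0.327, -0.177]
ft_force: [-10.7, -11.7, 7.4]
grip_width: 0.0346
grip_force: 7.7
t 11.55 q [-0.692  0.793  1.785  0.984  0.968 -0.876] 
S tcp mm [-27.121  -0.252  86.233] tip mm [-15.376  -0.254  73.942] lean 43.70077893494793 
 [[ 0.723  0.003  0.691]
 [ 0.005 -1.    -0.   ]
 [ 0.691  0.003 -0.723]] F [-15.599   2.692   7.383] 0.034574499850814816
```

```bash
python3 -m pendant '[{"jaw":0.4,"linear":[0.05,0,0.05],"twist":0},{"jaw":0.4,"linear":[0,0,0],"twist":0},{"jaw":0.4,"linear":[0,0,0],"twist":0},{"jaw":0.4,"linear":[0,0,0],"twist":0}]'
python3 -m pendant '[{"jaw":0.4,"linear":[-0.4,0,-0.4],"twist":0},{"jaw":0.4,"linear":[-1.5,0,-1.5],"twist":0},{"jaw":0.4,"linear":[-2,0,-2],"twist":0},{"jaw":0.4,"linear":[-1,0,-3],"twist":0},{"jaw":0.4,"linear":[0,0,-4],"twist":0},{"jaw":0.4,"linear":[0,0,-4],"twist":0},{"jaw":0.4,"linear":[0,0,-4],"twist":0},{"jaw":0.4,"linear":[0,0,-4],"twist":0},{"jaw":0.4,"linear":[0,0,-4],"twist":0}]'
python3 -c "
from h import *
st();shot('top','t3');shot('scene','s3')
a=load('t3')['color'][80:230,150:300];b=load('s3')['color'][150:300,180:330]
cv2.imwrite('pics/c5.png',cv2.resize(np.hstack([a,b]),None,fx=2.6,fy=2.6,interpolation=cv2.INTER_CUBIC))"
```

```text
time: 11.88
position: [0.5882, -0.0864, 0.0863]
tool_rot: [0.814, 0.446, 0.327, -0.177]
ft_force: [-7.8, -9.1, 5.7]
grip_width: 0.0349
grip_force: 6.2
time: 12.63
position: [0.468, -0.2713, 0.2478]
tool_rot: [0.814, 0.445, 0.328, -0.179]
ft_force: [0.2, -0.1, 0.8]
grip_width: 0.0348
grip_force: 0.0
t 12.6333 q [-1.081  0.547  1.647  0.658  1.426 -0.773] 
S tcp mm [-247.696    0.588  247.773] tip mm [-235.899    0.612  235.533] lean 43.94470659970136 
 [[ 0.72   0.002  0.694]
 [ 0.002 -1.     0.001]
 [ 0.694  0.    -0.72 ]] F [-0.005 -0.225  0.815] 0.034798486020576565
```

View pics/c5.png

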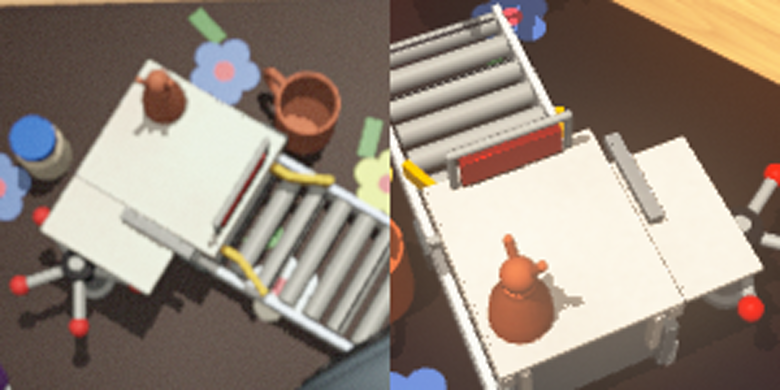

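```bash
python3 -c "
from h import *
c=load('top0')
for p in[(127,217),(115,200),(135,235),(110,212),(145,222),(128,195)]: w=px(c,*p); print(RS.T@(w-T0))
rel((35,253,230))"
```

```text
[0.20189779 0.33784924 0.02162822]
[0.25822541 0.31140291 0.03645079]
[0.13919657 0.36568872 0.0590672 ]
[0.25307172 0.35126136 0.02969632]
[0.13467954 0.31750875 0.06013581]
[0.2327903  0.27758835 0.03547367]
t 12.7333 q [-1.085  0.543  1.64   0.66   1.424 -0.774] 
S tcp mm [-251.263   -3.43   250.163] tip mm [-239.534   -3.599  237.859] lean 43.62754918274101 
 [[ 0.724 -0.002  0.69 ]
 [ 0.006 -1.    -0.01 ]
 [ 0.69   0.012 -0.724]] F [ 0.287 -0.428  0.303] 0.03485336912680735
shift cm [ 19.493 -25.73   19.254]
```

```bash
python3 -m pendant '[{"jaw":1,"linear":[2.8,-3.6,2.7],"twist":0},{"jaw":1,"linear":[2.8,-3.6,2.7],"twist":0},{"jaw":1,"linear":[2.8,-3.6,2.7],"twist":0},{"jaw":1,"linear":[2.8,-3.6,2.7],"twist":0},{"jaw":1,"linear":[2.8,-3.6,2.7],"twist":0},{"jaw":1,"linear":[2.8,-3.6,2.7],"twist":0},{"jaw":1,"linear":[2.8,-3.6,2.7],"twist":0},{"jaw":1,"linear":[0,0,0],"twist":0}]'
python3 -c "
from h import *
rel((35,253,130))"
```

```text
time: 13.4
position: [0.4114, 0.0265, 0.2456]
tool_rot: [0.812, 0.447, 0.327, -0.186]
ft_force: [-0.6, 0.5, 0.2]
grip_width: 0.08
grip_force: 0.0
t 13.4 q [-0.775  0.307  2.194  0.887  1.068 -0.828] 
S tcp mm [-28.049 209.567 245.605] tip mm [-16.209 209.836 233.409] lean 44.14978769309073 
 [[ 0.718  0.012  0.696]
 [ 0.001 -1.     0.016]
 [ 0.697 -0.011 -0.717]] F [0.104 0.806 0.217] 0.07998994164245182
shift cm [-3.524 -4.146 11.053]
```

```bash
python3 -m pendant '[{"jaw":1,"linear":[1.8,-2.1,1.7],"twist":0},{"jaw":1,"linear":[1.8,-2.1,1.7],"twist":0},{"jaw":1,"linear":[0,0,0],"twist":0}]'
python3 -c "
from h import *
rel((35,253,130))"
```

```text
time: 13.65
position: [0.4042, 0.0875, 0.2459]
tool_rot: [0.812, 0.447, 0.327, -0.184]
ft_force: [-0.9, 0.1, -0.6]
grip_width: 0.0864
grip_force: 0.0
t 13.65 q [-0.637  0.275  2.26   0.988  0.979 -0.807] 
S tcp mm [ 19.311 248.603 245.872] tip mm [ 31.124 248.809 233.649] lean 44.02274838608956 
 [[ 0.719  0.01   0.695]
 [ 0.003 -1.     0.012]
 [ 0.695 -0.007 -0.719]] F [-0.373  0.783 -0.553] 0.08643041694225632
shift cm [-6.923 -0.345  7.727]
```

```bash
python3 -m pendant '[{"jaw":1,"linear":[-2.3,-0.1,2.6],"twist":0},{"jaw":1,"linear":[-2.3,-0.2,2.6],"twist":0},{"jaw":1,"linear":[-2.3,-0.1,2.6],"twist":0},{"jaw":1,"linear":[0,0,0],"twist":0}]'
python3 -c "
from h import *
rel((35,254,94));shot('top','t4');shot('scene','s4')
a=load('t4')['color'][100:250,110:260];b=load('s4')['color'][160:310,240:390]
cv2.imwrite('pics/c6.png',cv2.resize(np.hstack([a,b]),None,fx=2.6,fy=2.6,interpolation=cv2.INTER_CUBIC))"
```

```text
time: 13.98
position: [0.4066, 0.0868, 0.1376]
tool_rot: [0.816, 0.442, 0.324, -0.186]
ft_force: [0.1, -1.1, 0.4]
grip_width: 0.0869
grip_force: 0.0
t 13.9833 q [-0.631  0.627  2.36   1.337  0.789 -1.329] 
S tcp mm [ 20.057 246.239 137.62 ] tip mm [ 31.825 246.467 125.354] lean 43.81204930907905 
 [[ 0.722  0.002  0.692]
 [-0.01  -1.     0.013]
 [ 0.692 -0.017 -0.722]] F [-0.88  -0.665  0.414] 0.08691934171085737
shift cm [-1.949 -0.7    2.492]
```

View pics/c6.png

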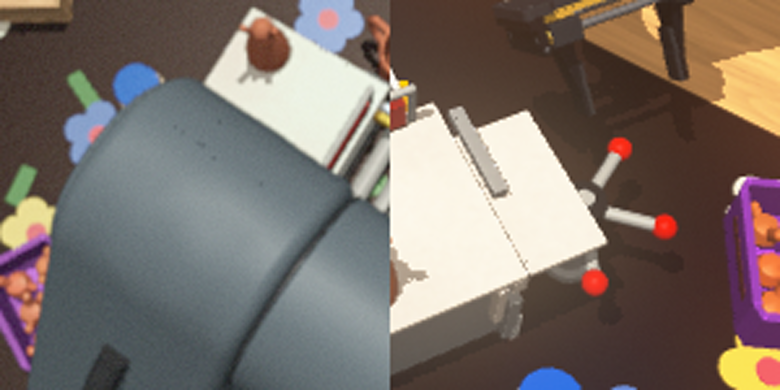

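```bash
python3 -m pendant '[{"jaw":1,"linear":[-0.9,-0.4,1.3],"twist":0},{"jaw":1,"linear":[-0.9,-0.4,1.3],"twist":0},{"jaw":1,"linear":[0,0,0],"twist":0}]'
python3 -c "
from h import *
rel((70,254,94))"
```

```text
time: 14.33
position: [0.4052, 0.0945, 0.1145]
tool_rot: [0.813, 0.445, 0.33, -0.178]
ft_force: [-1.1, 0.5, -0.1]
grip_width: 0.0867
grip_force: 0.0
t 14.3333 q [-0.615  0.718  2.394  1.5    0.769 -1.535] 
S tcp mm [ 25.752 251.516 114.541] tip mm [ 37.553 251.479 102.304] lean 43.961563859067596 
 [[ 0.72   0.002  0.694]
 [ 0.005 -1.    -0.002]
 [ 0.694  0.005 -0.72 ]] F [-0.15   1.237 -0.091] 0.08674533382766854
shift cm [ 1.76 -0.25  2.85]
```

```bash
python3 -m pendant '[{"jaw":1,"linear":[-0.2,-0.1,0.5],"twist":0},{"jaw":1,"linear":[0,-0.1,0.6],"twist":0},{"jaw":1,"linear":[0.3,0,0.6],"twist":0},{"jaw":1,"linear":[0.5,0,0.5],"twist":0},{"jaw":1,"linear":[0.5,0,0.5],"twist":0}]'
python3 -c "
from h import *
rel((130,254,94))"
```

```text
time: 14.75
position: [0.4187, 0.1173, 0.1028]
tool_rot: [0.814, 0.445, 0.329, -0.176]
ft_force: [-3.2, -4.7, -0.6]
grip_width: 0.0873
grip_force: 2.0
t 14.75 q [-0.522  0.75   2.375  1.611  0.764 -1.557] 
S tcp mm [ 52.239 252.545 102.813] tip mm [ 64.014 252.467  90.551] lean 43.83791374330336 
 [[ 0.721  0.     0.693]
 [ 0.005 -1.    -0.005]
 [ 0.693  0.006 -0.721]] F [-5.696  0.124 -0.628] 0.08730437995341092
shift cm [ 4.999 -0.15   4.321]
```

```bash
python3 -m pendant '[{"jaw":1,"linear":[0.55,0,0.4],"twist":0},{"jaw":1,"linear":[0.55,0,0.4],"twist":0},{"jaw":1,"linear":[0.5,0,0.45],"twist":0},{"jaw":1,"linear":[0.5,0,0.45],"twist":0},{"jaw":1,"linear":[0.5,0,0.45],"twist":0},{"jaw":1,"linear":[0.5,0,0.45],"twist":0}]'
python3 -c "
from h import *
rel((130,254,94))"
```

```text
time: 15.25
position: [0.4371, 0.1527, 0.1042]
tool_rot: [0.814, 0.446, 0.326, -0.179]
ft_force: [-4.9, -3.9, -3.8]
grip_width: 0.0867
grip_force: 3.3
t 15.25 q [-0.388  0.728  2.328  1.662  0.75  -1.447] 
S tcp mm [ 91.973 256.272 104.152] tip mm [103.701 256.315  91.846] lean 43.62083683482294 
 [[ 0.724  0.003  0.69 ]
 [ 0.002 -1.     0.003]
 [ 0.69  -0.    -0.724]] F [-5.969  1.994 -3.802] 0.08668898948509877
shift cm [2.052 0.24  1.658]
```

```bash
python3 -m pendant '[{"jaw":1,"linear":[0.5,0.1,0.4],"twist":0},{"jaw":1,"linear":[0.5,0.1,0.4],"twist":0},{"jaw":1,"linear":[0.5,0.1,0.4],"twist":0},{"jaw":1,"linear":[0.5,0,0.4],"twist":0},{"jaw":1,"linear":[0.3,0,0.3],"twist":0}]'
python3 -c "
from h import *
rel((130,254,94));shot('top','t5');shot('scene','s5')
a=load('t5')['color'][100:250,110:260];b=load('s5')['color'][160:310,240:390]
cv2.imwrite('pics/c7.png',cv2.resize(np.hstack([a,b]),None,fx=2.6,fy=2.6,interpolation=cv2.INTER_CUBIC))"
```

```text
time: 15.67
position: [0.4576, 0.1763, 0.1077]
tool_rot: [0.813, 0.446, 0.329, -0.178]
ft_force: [-3.7, -2.6, 1.7]
grip_width: 0.0868
grip_force: 2.0
t 15.6667 q [-0.3    0.71   2.276  1.68   0.737 -1.352] 
S tcp mm [122.918 251.805 107.7  ] tip mm [134.712 251.802  95.457] lean 43.930441062827974 
 [[ 0.72   0.003  0.694]
 [ 0.004 -1.    -0.   ]
 [ 0.694  0.003 -0.72 ]] F [-4.186  1.655  1.652] 0.0868150606205123
shift cm [-0.439 -0.222 -0.222]
```

View pics/c7.png

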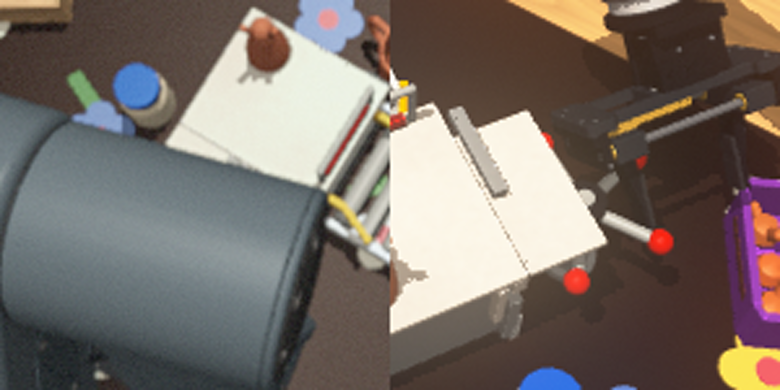

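```bash
python3 -c "
from h import *
c=load('s5')
for u,v in[(660,241),(576,281),(641,160),(547,141)]:
  w=px(c,240+(u-390)/2.6,160+v/2.6,z=.1); d=(RS.T@(w-T0))[:2]-[.1,.16]; print(d,np.degrees(np.arctan2(d[1],d[0])))
"
```

```text
[0.05647706 0.04504261] 38.573693847817914
[ 0.060388   -0.03752043] -31.853616279433123
[-0.01815736  0.07163785] 104.22269360748695
[-0.06836232  0.00408644] 176.57914659604103
```

```bash
python3 -m pendant '[{"jaw":1,"linear":[-0.7,0,-0.6],"twist":0},{"jaw":1,"linear":[1.3,0,-1.3],"twist":0},{"jaw":1,"linear":[1.3,0,-1.3],"twist":0},{"jaw":1,"linear":[1,0,-1],"twist":0},{"jaw":1,"linear":[-1.2,0,-1.2],"twist":0},{"jaw":1,"linear":[-1.2,0,-1.2],"twist":0},{"jaw":1,"linear":[-1.2,0,-1.2],"twist":0},{"jaw":1,"linear":[-1.2,0,-1.2],"twist":0},{"jaw":1,"linear":[0,0,0],"twist":0}]'
python3 -c "
from h import *
rel((45,254,93))"
```

```text
time: 16.52
position: [0.4168, 0.1096, 0.1586]
tool_rot: [0.814, 0.444, 0.329, -0.178]
ft_force: [0.6, 0.5, -0.0]
grip_width: 0.0868
grip_force: 0.0
t 16.5167 q [-0.549  0.555  2.345  1.353  0.79  -1.232] 
S tcp mm [ 44.767 249.976 158.565] tip mm [ 56.562 249.928 146.323] lean 43.93498172871184 
 [[ 0.72  -0.001  0.694]
 [ 0.001 -1.    -0.003]
 [ 0.694  0.003 -0.72 ]] F [ 0.728 -0.269 -0.017] 0.08682348379698
shift cm [-4.532 -0.422  3.037]
```

```bash
python3 -m pendant '[{"jaw":1,"linear":[-1,-0.2,-0.6],"twist":0},{"jaw":1,"linear":[-0.8,-0.2,0.8],"twist":0},{"jaw":1,"linear":[-0.8,0,0.8],"twist":0},{"jaw":1,"linear":[-0.8,0,0.9],"twist":0},{"jaw":1,"linear":[-0.6,0,0.7],"twist":0},{"jaw":1,"linear":[0,0,0],"twist":0}]'
python3 -c "
from h import *
rel((45,254,93))"
```

```text
time: 17.02
position: [0.4083, 0.1045, 0.1107]
tool_rot: [0.814, 0.445, 0.329, -0.179]
ft_force: [0.1, -0.0, -0.1]
grip_width: 0.0873
grip_force: 0.0
t 17.0167 q [-0.58   0.73   2.392  1.542  0.767 -1.544] 
S tcp mm [ 35.811 254.391 110.718] tip mm [ 47.609 254.4    98.479] lean 43.95006444764528 
 [[ 0.72   0.002  0.694]
 [ 0.002 -1.     0.001]
 [ 0.694  0.001 -0.72 ]] F [ 0.023 -0.071 -0.085] 0.08728259723231223
shift cm [-0.568  0.039  0.213]
```

```bash
python3 -m pendant '[{"jaw":1,"linear":[0.2,0,0.7],"twist":0},{"jaw":1,"linear":[0.4,0,0.6],"twist":0},{"jaw":1,"linear":[0.5,0,0.5],"twist":0},{"jaw":1,"linear":[0.5,0,0.5],"twist":0},{"jaw":1,"linear":[0.5,0,0.45],"twist":0},{"jaw":1,"linear":[0.5,0,0.45],"twist":0},{"jaw":1,"linear":[0.5,0,0.45],"twist":0}]'
python3 -m pendant '[{"jaw":1,"linear":[0.4,0,0.35],"twist":0},{"jaw":1,"linear":[0.4,0,0.35],"twist":0}]'
python3 -c "
from h import *
rel((120,254,93))"
```

```text
time: 17.6
position: [0.431, 0.1457, 0.1068]
tool_rot: [0.814, 0.446, 0.326, -0.179]
ft_force: [-6.0, -2.6, -1.3]
grip_width: 0.0872
grip_force: 2.7
time: 17.77
position: [0.4377, 0.1544, 0.1076]
tool_rot: [0.814, 0.446, 0.327, -0.179]
ft_force: [-4.1, -3.8, 1.5]
grip_width: 0.087
grip_force: 2.5
t 17.7667 q [-0.384  0.719  2.327  1.657  0.751 -1.434] 
S tcp mm [ 93.729 256.699 107.627] tip mm [105.489 256.723  95.352] lean 43.77277281888182 
 [[ 0.722  0.003  0.692]
 [ 0.003 -1.     0.001]
 [ 0.692  0.001 -0.722]] F [-5.412  1.409  1.544] 0.08697166037481618
shift cm [0.884 0.276 1.173]
```

```bash
python3 -m pendant '[{"jaw":1,"linear":[0.35,0.1,0.35],"twist":0},{"jaw":1,"linear":[0.3,0.1,0.35],"twist":0}]'
python3 -m pendant '[{"jaw":1,"linear":[0.2,0,0.2],"twist":0}]'
python3 -m pendant '[{"jaw":1,"linear":[0.15,0,0.15],"twist":0}]'
python3 -m pendant '[{"jaw":1,"linear":[0.15,0,0.15],"twist":0}]'
python3 -c "
from h import *
rel((120,254,93))"
```

```text
time: 17.93
position: [0.4455, 0.161, 0.1074]
tool_rot: [0.814, 0.445, 0.328, -0.178]
ft_force: [-3.3, -5.5, 3.5]
grip_width: 0.087
grip_force: 2.9
time: 18.02
position: [0.4467, 0.1625, 0.1068]
tool_rot: [0.815, 0.445, 0.327, -0.177]
ft_force: [-11.6, -15.6, 8.7]
grip_width: 0.087
grip_force: 9.0
time: 18.1
position: [0.447, 0.1633, 0.1063]
tool_rot: [0.816, 0.444, 0.325, -0.176]
ft_force: [-15.1, -21.5, 9.8]
grip_width: 0.0873
grip_force: 11.6
time: 18.18
position: [0.4474, 0.1639, 0.1058]
tool_rot: [0.817, 0.443, 0.324, -0.175]
ft_force: [-18.4, -26.7, 11.4]
grip_width: 0.0868
grip_force: 14.8
t 18.1833 q [-0.338  0.713  2.302  1.676  0.733 -1.387] 
S tcp mm [106.98  253.68  105.751] tip mm [118.624 253.614  93.365] lean 43.23335890792054 
 [[ 0.729 -0.006  0.685]
 [-0.004 -1.    -0.004]
 [ 0.685  0.    -0.729]] F [-32.398   1.003  11.385] 0.08676312333113889
shift cm [ 0.075 -0.039  0.121]
```

```bash
python3 -m pendant '[{"jaw":1,"linear":[-0.4,0,-0.3],"twist":0},{"jaw":1,"linear":[-0.7,0,-0.7],"twist":0},{"jaw":1,"linear":[1.3,0,-1.3],"twist":0},{"jaw":1,"linear":[1.3,0,-1.3],"twist":0},{"jaw":1,"linear":[2,0,-2],"twist":0},{"jaw":1,"linear":[2,-1,-2],"twist":0},{"jaw":1,"linear":[2,-4,-2],"twist":0},{"jaw":1,"linear":[2,-4,-2],"twist":0},{"jaw":1,"linear":[2,-4,-2],"twist":0},{"jaw":1,"linear":[2,-4,-2],"twist":0},{"jaw":1,"linear":[0,0,0],"twist":0},{"jaw":1,"linear":[0,0,0],"twist":0}]'
python3 -c "
from h import *
st();shot('top','t6');shot('scene','s6')
a=load('t6')['color'][90:240,130:280];b=load('s6')['color'][160:310,210:360]
cv2.imwrite('pics/c8.png',cv2.resize(np.hstack([a,b]),None,fx=2.6,fy=2.6,interpolation=cv2.INTER_CUBIC))"
```

```text
time: 19.18
position: [0.3178, 0.2377, 0.2978]
tool_rot: [0.811, 0.448, 0.331, -0.177]
ft_force: [0.3, -0.4, 0.6]
grip_width: 0.087
grip_force: 0.0
t 19.1833 q [-0.209 -0.013  2.367  1.098  0.818 -0.451] 
S tcp mm [ 98.749 402.588 297.797] tip mm [110.582 402.541 285.591] lean 44.10996106330275 
 [[ 0.718  0.006  0.696]
 [ 0.012 -1.    -0.003]
 [ 0.696  0.01  -0.718]] F [-0.182 -0.487  0.646] 0.08698548235595113
```

View pics/c8.png

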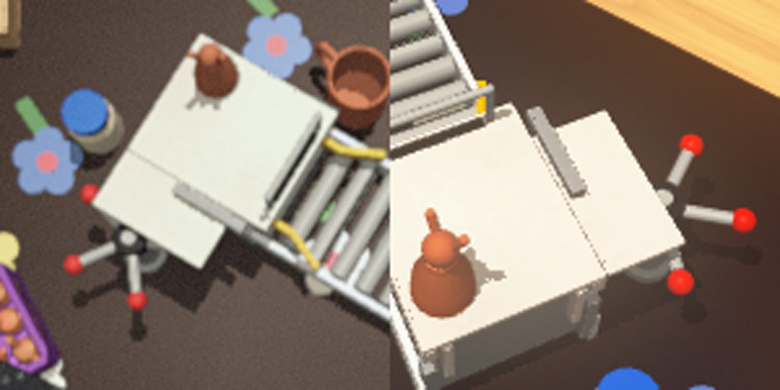

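```bash
python3 -c "
from h import *
c=load('s6')
for u,v in[(691,145),(743,220),(681,282)]:
  w=px(c,210+(u-390)/2.6,160+v/2.6,z=.1); d=(RS.T@(w-T0))[:2]-[.1,.16]; print(d,np.degrees(np.arctan2(d[1],d[0])))
c=load('t6')
for u,v in[(137,300),(73,264),(90,193)]:
  w=px(c,130+u/2.6,90+v/2.6,z=.1); d=(RS.T@(w-T0))[:2]-[.1,.16]; print(d,np.degrees(np.arctan2(d[1],d[0])))
"
```

```text
[-0.04149711  0.05663103] 126.23257454744027
[0.04122241 0.05947093] 55.272145072579086
[ 0.06984806 -0.01761654] -14.155484307649152
[-0.04369913  0.05567503] 128.12823918549418
[0.04005139 0.05871489] 55.70079444093086
[ 0.06811565 -0.01975191] -16.170894053928578
```

Spokes are at 55.6°/127.6°, which matches the 2.8 rad end stop, and the red bar is no longer visible above its slot. The arm is clear, so I'm handing in.

```bash
python3 -c "
from rig import robot
print(robot.hand_in())"
```

```text
the job is handed in; nothing more can be done
None
```

I pushed the crate home against the back stop and turned the star wheel to its end stop at about 2.8 rad, so the red bar is down. I handed the job in at about 19 s with the arm clear; the judge's result was not shown.

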